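# Close the centre joint of a violin back on the jointing board

## Robot

A 6-joint arm with a two-finger parallel gripper is mounted at the origin on the work surface. World frame = base frame: x ahead of the robot, y to its left, z up, the work surface at z = 0. Lengths are in m, angles in rad, forces in N, time in s.
With the tool pointing down it reaches from about 0.25 to 0.775 m from the base axis. Payload 8.9 kg.
Tool frame: the origin (TCP) lies on the mounting face of the last link; the fingertips stand 173 mm ahead of it and the grasp point (between the pads) lies 155 mm ahead of it (bot.pinch_z is the distance from the TCP to the grasp point, in m); z points along the fingers, y is the line along which they close (so a half turn about z gives the same grasp; the last joint's range is limited). The gripper opens to 85 mm and grips with 20 to 120 N. Pads are 22 mm wide; open, the fingers measure 114 mm over their backs; the gripper's body (76 mm by 85 mm) begins 54 mm behind the grasp point. The pads swing forward as they close: fully open they stand 13 mm farther back than shut.
Start: joints at [-1.327, 0.291, -0.153, 1.127, 0, 1.431], TCP at [0.196, -0.487, 0.405] pointing down, gripper open.
Joint ranges: [-2.52, 2.52], [-0.91, 1.74], [-1.3, 1.37], [-1.96, 2.02], [-1.52, 1.47], [-3.14, 3.14]. Speed limits (rad/s): [2.22, 2.22, 2.79, 3.14, 3.14, 3.14].

## Interface

Orientations are given as a unit quaternion [w, x, y, z].
In Python, from workcell import bot, read_camera, camera_info, workorder gives the robot as it stands.
- The arm moves only by the tool servo_tool, never from a script. Its argument "rows" is a list of rows, each a list of 4 numbers: the shift along the tool's x, y, z in units of 0.03 m (1.0 is 0.03 m), then the turn about the tool's z in units of 45 degrees (1.0 is 45 degrees). A call has 1 to 8 rows; each row shifts and turns the commanded pose from where the row before left it, along the tool's axes as they then stand; what a row does not reach is not made up. A row lasts 1/10 s, in which the tool goes at most 50 mm and 8.59 degrees, less where a joint would pass 70% of its speed; a pose out of reach is approached as far as the arm can. A call with a number of a shift or a turn outside -1 to 1 is refused whole. A call with a gripper value outside its range is refused whole. "hand" is the opening, from 0 (shut) to 1 (fully open), set as the call begins (left out, the last holds). The fingers move at their own pace and stop on an object; "force" is the grip in N (left out, the last holds). Time passes only in rows, so rows that do not move let the fingers close. It gives the time, the measured TCP pose, the force, the opening and the grip force at its end, in the units of the state.
- bot.observe(): the state, without advancing time (a new reading comes with each control period).
- read_camera(name): name is "scene" or "top"; returns the picture (384x512x3 uint8, red, green, blue); there is no depth.
- camera_info(name): a dict with "intrinsics" (3x3 intrinsics, pixels), "world_to_cam" (4x4, takes a point from world to camera coordinates). Camera axes: x right, y down, z forward; pixel columns grow to the right and rows downward; lengths in m; the calibration is good to about 2 mm. A picture is of the moment at which its call begins. camera_info takes no time and is no camera call.
- workorder.job_done(): hands the job in; it is judged then, once.
The state is a dict: "time": time; "joint_positions": joint angles; "qvel": joint speeds; "effort": joint torques, N m; "eef_pos": TCP position; "tcp_rot": TCP orientation; "wrist_force": force on the tool from outside, world axes, zero at the start; "wrist_torque": the same for the moment, N m; "width": finger opening in m; "finger_force": force on a finger pad.
Only numpy, scipy, OpenCV 4.12 (cv2) and the standard library are available. Lean on these libraries where they do the work, as an engineer would, in place of code of your own. Each camera call takes 0.05 s, during which the arm holds its last target. There are 200 camera calls.

## Task

Two maple halves of a child's violin back lie on the jointing board: the far one, with the brass weight on it, is already in the corner against the fence and the end stop. With the fingers only, push the nearer, loose half flat along the board until its long edge is closed against the far half with no gap and its end is against the same end stop, then draw the hand clear. Do not pick up or tip the halves, leave the far half in its corner, and leave the weight and everything else where it stands.

Things in the scene. Friction and masses are not known exactly. Their poses are not given: they have to be found in the camera images.
- board: fixed dark board, own x (about away from the robot) -150 to 130 mm, own y (about left) -215 to 215 mm, 18 mm thick, origin on the bench. Two metal battens rise 14 mm above its top: the fence on the far side, inner face at own x = 100 mm (y -175 to 155), and the end stop on the right, inner face at own y = -155 mm (x -125 to 100)
- loose_half: the loose half: plain maple slab flat on the board, on the robot's side, 70 (own x) by 210 (own y) by 16 mm thick, about 0.16 kg; origin at the centre of its underside, own x roughly towards the far half. Half a violin outline is pencilled on top. It slides under a few newtons. Home, its origin is at (-5, -50, 18) mm in the board's frame
- fixed_half: the far half, same slab 70 x 210 x 16 mm (own x, y, z), origin at the centre of its underside, lying loose in the corner of fence and end stop with up to 2 mm of play, a brass weight on it. Home, its origin is at (65, -50, 18) mm in the board's frame and its near long edge at board x = +30 mm
- joint_edge_left (a point): left end of the loose half's far long edge, at mid thickness: (35, 105, 8) mm in its frame
- joint_edge_right (a point): right end of the loose half's far long edge, at mid thickness: (35, -105, 8) mm in its frame
- weight: small brass weight with a knob, standing on the far half; 36 mm diameter, 38 mm tall, 0.3 kg; origin at the centre of its underside
- glue_jar: small closed amber jar, 36 mm diameter, 42 mm tall, standing on the board's near left corner; origin at the centre of its underside
- cork_block: cork sanding block, 50 x 32 x 24 mm, on the board just right of the end stop; origin at the centre of its underside
- varnish_bottle: amber bottle, 60 mm diameter, 140 mm tall, on the bench to the right of the board; origin at the centre of its underside
- varnish_jar: squat amber jar, 54 mm diameter, 55 mm tall, on the bench to the right of the board; origin at the centre of its underside
- brush: varnish brush, 200 mm long, lying on the bench to the left of the board; own x along its length
- thumb_plane: small brass hand plane, 75 x 28 x 29 mm, on the bench to the left of the board; origin at the centre of its underside
Mind the look-alikes: they are no part of the job. Leave any blue or turquoise look-alike of the loose_half alone.

How it is judged:
At the end, for the whole second after the job is handed in: the loose half lies flat and at rest with both ends of its long edge within 2.5 mm of the far half's edge and its right end within 3 mm of the end stop; the far half still lies flat within 4 mm of the fence and of the end stop (x of each of joint_edge_left, joint_edge_right in the frame of fixed_half above -0.0375 m and y of joint_edge_right in the frame of board below -0.152 m and x of fixed_half in the frame of board above 0.061 m and y of fixed_half in the frame of board below -0.046 m and angle between the y axis of fixed_half and the y axis of board, either way round below 0.02 rad and z of each of loose_half, fixed_half in the frame of board below 0.0205 m and angle between loose_half's own z axis and vertical below 0.04 rad and linear speed of each of loose_half, fixed_half below 0.01 m/s); the robot touches nothing.
It fails at once if a half is lifted off the board (more than 8 mm) or tipped (z of any of loose_half, fixed_half in the frame of board above 0.026 m or angle between any of loose_half, fixed_half's own z axis and vertical above 0.2 rad).
It fails at once if the far half is pushed out of its corner (more than 15 mm) (distance of fixed_half from where it was at the start of the episode above 0.015 m).
It fails at once if the weight or another bystander is moved more than 20 mm or knocked over (distance of any of weight, glue_jar, cork_block, varnish_bottle, varnish_jar, brush, thumb_plane from where it was at the start of the episode above 0.02 m or angle between any of weight, glue_jar, cork_block, varnish_bottle, varnish_jar, thumb_plane's own z axis and vertical above 0.5 rad).
It also fails if it takes over 56 s, if anything falls off the work surface, if the arm or the gripper's body presses on something with over 40 N, if the wrist force passes 120 N, or if a joint passes its speed limit or range.

## Working session

There is one attempt and no reset: what is moved stays moved. The work goes in short steps, Python scripts to look and compute and a tool call to move; the robot and the scene stay as the last step left them, time stands still between calls to the robot, and variables do not carry over. Pictures are saved under pics/ and viewed, at most 11 in all, crops included, and the job is handed in when it is done.

Besides the shell and the picture viewer there is one more tool, called after "Request:" as name([rows], argument=value, ...), one row to a line, values as JSON. servo_tool: Moves the arm, as the interface text tells. Its arguments: {"type":"object","properties":{"rows":{"type":"array"},"hand":{"type":"number"},"force":{"type":"number"}},"required":["rows"]}

```bash
mkdir -p pics; python3 - <<'E'
from workcell import bot, read_camera, camera_info
import cv2,numpy as np
for n in("scene","top"):
    im=read_camera(n); cv2.imwrite(f"pics/{n}0.png",cv2.resize(im[:,:,::-1],(800,600),interpolation=cv2.INTER_CUBIC)); np.save(f"pics/{n}0.npy",im)
    c=camera_info(n);print(n,np.round(c["intrinsics"],1).tolist(),np.round(c["world_to_cam"],3).tolist())
o=bot.observe();print(o["time"],o["eef_pos"],o["tcp_rot"],o["width"],bot.pinch_z)
E
```

```text
scene [[401.2, 0.0, 259.8], [0.0, 401.2, 195.2], [0.0, 0.0, 1.0]] [[-0.113, 0.993, 0.021, 0.078], [0.636, 0.089, -0.766, -0.235], [-0.763, -0.073, -0.642, 1.448], [0.0, 0.0, 0.0, 1.0]]
top [[366.4, 0.0, 255.0], [0.0, 366.4, 193.5], [0.0, 0.0, 1.0]] [[-0.013, -1.0, -0.017, -0.011], [-0.982, 0.016, -0.189, 0.44], [0.19, 0.014, -0.982, 1.164], [0.0, 0.0, 0.0, 1.0]]
0.1 [ 0.19605002 -0.48682013  0.4042044 ] [-5.72947054e-04  9.81739035e-01  1.90231804e-01 -2.01230002e-05] 0.08531716308942058 0.1547
```

View pics/top0.png

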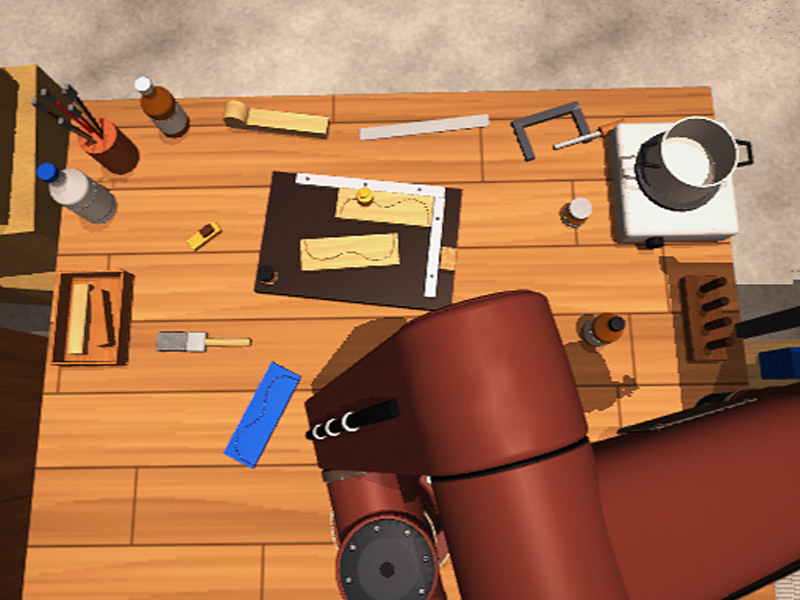

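View pics/scene0.png

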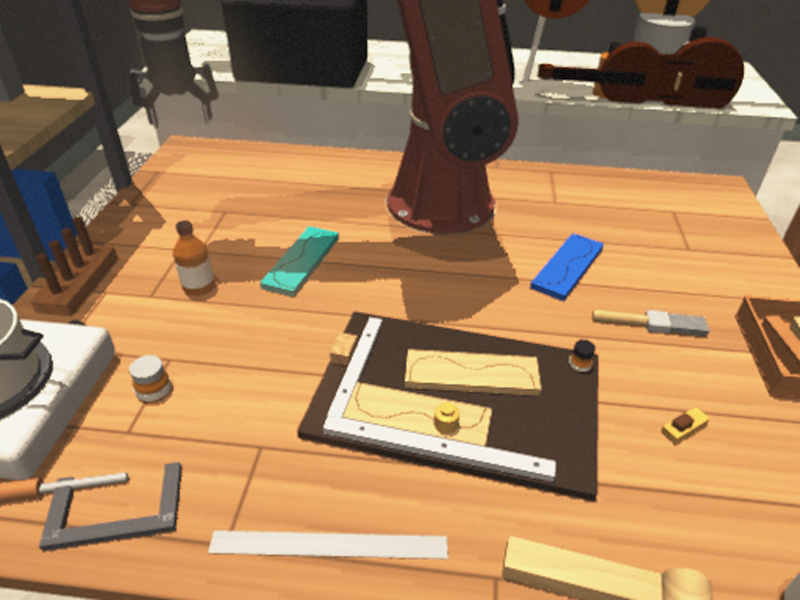

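The top view shows the loose maple half at (300–398, 235–270). The weighted far half is at (337–432, 190–225), with the fence above it and the end stop to its right. The blue half (262, 415 in the top view) and the turquoise one (300, 260 in the scene view) are look-alikes on the bench. The plain maple slab on the board, without the weight, is the one described. I'll measure it and confirm with a crop.

```bash
cat > h.py <<'E'
import numpy as np,cv2
from workcell import bot, read_camera, camera_info
def cam(n):
    c=camera_info(n);return np.array(c["intrinsics"]),np.array(c["world_to_cam"])
def toplane(n,uv,z):
    K,T=cam(n);uv=np.atleast_2d(uv).astype(float)
    d=np.c_[uv,np.ones(len(uv))]@np.linalg.inv(K).T@T[:3,:3];o=-T[:3,:3].T@T[:3,3]
    return (o+d*((z-o[2])/d[:,2])[:,None])[:,:2]
def proj(n,P):
    K,T=cam(n);p=(np.atleast_2d(P)@T[:3,:3].T+T[:3,3])@K.T;return p[:,:2]/p[:,2:]
def blobs(n,im,roi,z,cond,minarea=150):
    x0,y0,x1,y1=roi;m=np.zeros(im.shape[:2],np.uint8);m[y0:y1,x0:x1]=cond(im[y0:y1,x0:x1].astype(int))*255
    k,l,s,c=cv2.connectedComponentsWithStats(m)
    out=[]
    for i in range(1,k):
        if s[i,4]<minarea: continue
        cn=max(cv2.findContours((l==i).astype(np.uint8),0,1)[0],key=len)[:,0]
        w=toplane(n,cn,z)
        r=cv2.minAreaRect((w*1000).astype(np.float32))
        out.append((s[i].tolist(),np.round(cv2.boxPoints(r),1).tolist(),np.round(r[1],1),round(r[2],1)))
    return out
wood=lambda a:(a[...,0]>150)&(a[...,2]>70)&(a[...,0]-a[...,2]>40)
white=lambda a:(a.min(-1)>150)&(a[...,0]-a[...,2]<40)
dark=lambda a:(a.max(-1)<90)
E
python3 - <<'E'
from h import *
for n,roi in(("top",(165,105,292,195)),("scene",(200,200,380,312))):
    im=np.load(f"pics/{n}0.npy")
    for nm,c,z in(("wood",wood,.034),("white",white,.032)):
        for b in blobs(n,im,roi,z,c):print(n,nm,*b)
    x0,y0,x1,y1=roi
    cv2.imwrite(f"pics/{n}crop.png",cv2.resize(im[y0:y1,x0:x1,::-1],None,fx=4,fy=4,interpolation=cv2.INTER_NEAREST))
a=cv2.imread("pics/topcrop.png");b=cv2.imread("pics/scenecrop.png");print(a.shape,b.shape)
E
```

```text
top wood [165, 105, 127, 13, 637] [[707.5, -145.6999969482422], [751.9000244140625, -146.6999969482422], [761.0999755859375, 292.20001220703125], [716.7000122070312, 293.20001220703125]] [439.   44.5] 88.8
top wood [165, 120, 8, 40, 163] [[565.2999877929688, 284.70001220703125], [704.5999755859375, 265.5], [707.9000244140625, 289.3999938964844], [568.5999755859375, 308.70001220703125]] [ 24.2 140.7] 82.1
top wood [214, 120, 64, 25, 1098] [[609.0999755859375, -90.0999984741211], [682.5, -99.19999694824219], [708.5, 111.0], [635.0999755859375, 120.0999984741211]] [211.8  74. ] 82.9
top wood [192, 149, 64, 24, 1230] [[515.5999755859375, 192.3000030517578], [526.4000244140625, -19.700000762939453], [596.0999755859375, -16.200000762939453], [585.2999877929688, 195.8000030517578]] [ 69.7 212.3] 2.9
top wood [165, 188, 59, 7, 220] [[441.29998779296875, 88.4000015258789], [461.70001220703125, 88.0999984741211], [464.8999938964844, 282.3999938964844], [444.5, 282.70001220703125]] [194.3  20.4] 89.0
top white [189, 111, 96, 79, 1048] [[453.3999938964844, -94.80000305175781], [700.4000244140625
[... 672 characters left out ...]
9999618530273], [587.2999877929688, 197.10000610351562]] [ 73.6 211.2] 2.9
scene wood [219, 244, 96, 42, 2133] [[607.5999755859375, -88.0], [681.4000244140625, -97.0999984741211], [707.2999877929688, 112.9000015258789], [633.5, 122.0]] [211.5  74.4] 83.0
scene wood [200, 283, 135, 29, 1940] [[729.0999755859375, -127.30000305175781], [797.2999877929688, -135.6999969482422], [833.4000244140625, 154.3000030517578], [765.0999755859375, 162.8000030517578]] [292.3  68.8] 82.9
scene white [207, 203, 149, 102, 2009] [[452.6000061035156, -92.0], [701.7000122070312, -122.80000305175781], [742.5999755859375, 207.10000610351562], [493.6000061035156, 238.0]] [332.5 251. ] 82.9
(360, 508, 3) (448, 720, 3)
```

View pics/topcrop.png

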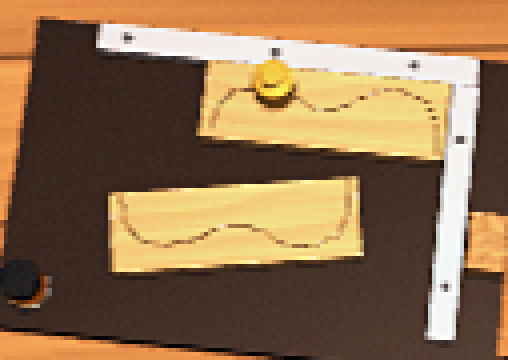

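The crop shows the plain maple slab, with its corners near (110, 195), (355, 178), (362, 255) and (112, 270). The weighted half is in the corner above it. Both cameras agree on the numbers: board yaw −7.05°, origin about (0.598, 0.0685). The loose half's centre is at board (−44, 15), yaw about +10°. I'll turn the tool to line up with the board and travel high.

Request:
servo_tool([
  [0,0,0,0.161],
  [0,0,0,0.161],
  [0,0,0,0.161],
  [0,0,0,0.161],
  [0.325,-0.976,0,0],
  [0.325,-0.976,0,0],
  [0.325,-0.976,0,0],
  [0.325,-0.976,0,0],
], hand=1)

```text
time: 0.9
eef_pos: [0.2494, -0.3743, 0.4044]
tcp_rot: [-0.0, 0.998, -0.062, -0.0]
wrist_force: [0.3, 0.1, 0.0]
width: 0.0853
finger_force: 0.0
```

Request:
servo_tool([
  [0.325,-0.976,0,0],
  [0.325,-0.976,0,0],
  [0.325,-0.976,0,0],
  [0.325,-0.976,0,0],
  [0.325,-0.976,0,0],
  [0.325,-0.976,0,0],
  [0.325,-0.976,0,0],
  [0.325,-0.976,0,0],
])

```text
time: 1.7
eef_pos: [0.3556, -0.1514, 0.4046]
tcp_rot: [-0.0, 0.998, -0.062, -0.0]
wrist_force: [1.1, 0.2, -0.3]
width: 0.0854
finger_force: 0.0
```

Request:
servo_tool([
  [0.325,-0.976,0,0],
  [0.325,-0.976,0,0],
  [0.325,-0.976,0,0],
  [0.325,-0.976,0,0],
  [0.325,-0.976,0,0],
  [0.325,-0.976,0,0],
  [0.325,-0.976,0,0],
  [0.325,-0.976,0,0],
])

```text
time: 2.5
eef_pos: [0.4584, 0.0379, 0.4048]
tcp_rot: [-0.013, 0.999, -0.042, 0.0]
wrist_force: [-0.2, 0.2, 0.2]
width: 0.0855
finger_force: 0.0
```

```bash
cat >> h.py <<'E'
t=np.deg2rad(-7.05);BX=np.array([np.cos(t),np.sin(t)]);BY=np.array([-np.sin(t),np.cos(t)]);BO=np.array([.5976,.0685])
def tob(p): d=np.asarray(p)[...,:2]-BO;return np.round(1000*np.stack([d@BX,d@BY],-1),1)
def st():
    o=bot.observe();w,x,y,z=o["tcp_rot"];print("t",round(o["time"],2),"board xy",tob(o["eef_pos"]),"z",round(o["eef_pos"][2],4),"toolx deg",round(np.rad2deg(2*np.arctan2(y,x)),2),"tilt",round(w,4),round(z,4),"F",np.round(o["wrist_force"],1),"w",round(o["width"],4))
E
python3 -c "from h import *;st()"
```

```text
t 2.5 board xy [-134.4  -47.5] z 0.4048 toolx deg -4.77 tilt -0.013 0.0002 F [-0.2  0.2  0.2] w 0.0855
```

Request:
servo_tool([
  [0,0,0,0],
  [0,0,0,0],
])

```text
time: 2.7
eef_pos: [0.4578, 0.0364, 0.4047]
tcp_rot: [-0.012, 0.999, -0.043, 0.0]
wrist_force: [-0.3, 0.1, -0.4]
width: 0.0853
finger_force: 0.0
```

```bash
python3 -c "
from h import *;st();print(np.round(bot.observe()['joint_positions'],3))"
```

```text
t 2.7 board xy [-134.8  -49. ] z 0.4047 toolx deg -4.96 tilt -0.0124 0.0 F [-0.3  0.1 -0.4] w 0.0853
[-0.088  0.165 -0.318  1.089  0.025  3.14 ]
```

Joint 6 is at its limit, so I'll turn the tool the other way by half a turn, which is equivalent for this gripper.

Request:
servo_tool([
  [0,0,0,-0.18],
  [0,0,0,-0.18],
  [0,0,0,-0.18],
  [0,0,0,-0.18],
  [0,0,0,-0.18],
  [0,0,0,-0.18],
  [0,0,0,-0.18],
  [0,0,0,-0.18],
])

```text
time: 3.5
eef_pos: [0.4574, 0.036, 0.405]
tcp_rot: [-0.01, 0.866, 0.501, 0.007]
wrist_force: [-0.5, 0.5, -0.4]
width: 0.0855
finger_force: 0.0
```

Request:
servo_tool([
  [0,0,0,-0.18],
  [0,0,0,-0.18],
  [0,0,0,-0.18],
  [0,0,0,-0.18],
  [0,0,0,-0.18],
  [0,0,0,-0.18],
  [0,0,0,-0.18],
  [0,0,0,-0.18],
])

```text
time: 4.3
eef_pos: [0.4574, 0.0359, 0.405]
tcp_rot: [-0.005, 0.462, 0.887, 0.011]
wrist_force: [0.2, 0.5, 0.0]
width: 0.0852
finger_force: 0.0
```

Request:
servo_tool([
  [0,0,0,-0.18],
  [0,0,0,-0.18],
  [0,0,0,-0.18],
  [0,0,0,-0.18],
  [0,0,0,-0.18],
  [0,0,0,0],
])

```text
time: 4.9
eef_pos: [0.4574, 0.0361, 0.405]
tcp_rot: [-0.001, 0.129, 0.992, 0.012]
wrist_force: [0.4, -0.9, 0.8]
width: 0.0853
finger_force: 0.0
```

```bash
python3 -c "
from h import *;st();print(np.round(bot.observe()['joint_positions'],3))"
```

```text
t 4.9 board xy [-135.1  -49.4] z 0.405 toolx deg 165.2 tilt -0.0007 0.0124 F [ 0.4 -0.9  0.8] w 0.0853
[-0.089  0.164 -0.318  1.089  0.025  0.169]
```

Request:
servo_tool([
  [-0.33,0,0,-0.172],
  [0,1,0,0],
  [0,1,0,0],
  [0,0,0,0],
])

```text
time: 5.3
eef_pos: [0.4749, 0.0955, 0.4065]
tcp_rot: [0.0, 0.064, 0.998, 0.013]
wrist_force: [0.2, -0.5, -0.8]
width: 0.0857
finger_force: 0.0
```

Request:
servo_tool([
  [0,0,0.95,0],
  [0,0,0.95,0],
  [0,0,0.95,0],
  [0,0,0.95,0],
  [0,0,0.95,0],
  [0,0,0.95,0],
  [0,0,0.95,0],
  [0,0,0,0],
])

```text
time: 6.1
eef_pos: [0.4734, 0.0981, 0.2044]
tcp_rot: [-0.003, 0.064, 0.998, 0.012]
wrist_force: [-0.6, -0.1, -0.5]
width: 0.085
finger_force: 0.0
```

```bash
python3 -c "
from h import *;st()
im=read_camera('scene');cv2.imwrite('pics/s1.png',cv2.resize(im[150:330,180:420,::-1],None,fx=3,fy=3,interpolation=cv2.INTER_CUBIC))"
```

```text
t 6.1 board xy [-126.9   14.1] z 0.2044 toolx deg 172.66 tilt -0.0027 0.0121 F [-0.6 -0.1 -0.5] w 0.085
```

View pics/s1.png

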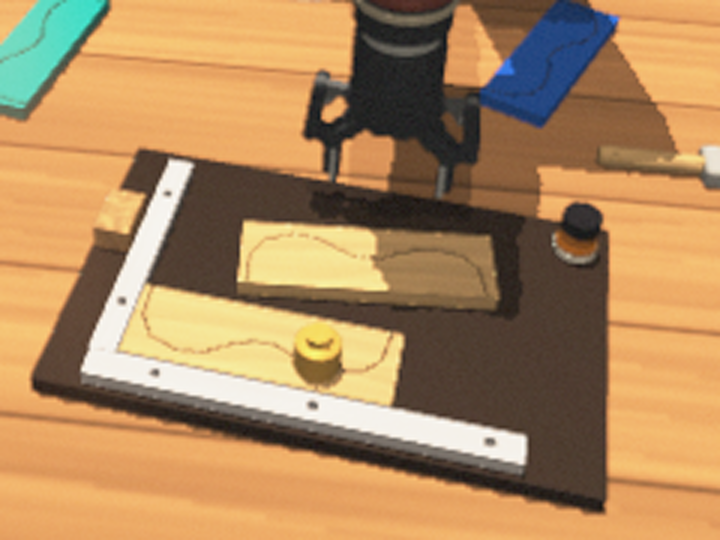

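The fingers (tips at (333, 182) and (441, 195) in the crop) stand behind the loose half over bare board, with nothing in the way. I'll lower gently.

Request:
servo_tool([
  [0,0,0.2,0],
  [0,0,0.2,0],
  [0,0,0.1,0],
  [0,0,0,0],
])

```text
time: 6.55
eef_pos: [0.4753, 0.0994, 0.1921]
tcp_rot: [0.0, 0.062, 0.998, 0.013]
wrist_force: [0.6, -0.4, 0.2]
width: 0.0853
finger_force: 0.0
```

```bash
python3 - <<'E'
from h import *
st()
o=bot.observe();p=np.array(o["eef_pos"])
for z in(.044,.031):
    c=BO+BX*-.1269+BY*.0141
    print(z,[(proj("scene",[*(c+BY*s+[0,.004]),z])[0]-[180,150])*3 for s in(-.045,.045)])
E
```

```text
t 6.55 board xy [-125.2   15.6] z 0.1921 toolx deg 172.9 tilt 0.0003 0.0126 F [ 0.6 -0.4  0.2] w 0.0853
0.044 [array([333.49883077, 173.80401965]), array([435.71668525, 191.62128531])]
0.031 [array([332.44770334, 184.7433885 ]), array([433.83984063, 202.57479703])]
```

Request:
servo_tool([
  [0,0,0.07,0],
  [-0.3,0,0,0],
  [-0.3,0,0,0],
  [-0.25,0,0,0],
  [-0.25,0,0,0],
  [-0.25,0,0,0],
  [-0.25,0,0,0],
  [0,0,0,0],
])

```text
time: 7.35
eef_pos: [0.5242, 0.0933, 0.1899]
tcp_rot: [0.001, 0.062, 0.998, 0.012]
wrist_force: [-0.4, 0.2, 0.7]
width: 0.0853
finger_force: 0.0
```

```bash
cat >> h.py <<'E'
def look(n,name=None,roi=None):
    im=read_camera(n);x0,y0,x1,y1=roi or((165,108,292,190) if n=="top" else (200,200,380,312))
    if name: cv2.imwrite(name,cv2.resize(im[y0-15:y1,x0:x1,::-1],None,fx=4,fy=4,interpolation=cv2.INTER_CUBIC))
    for b in blobs(n,im,(x0,y0,x1,y1),.034,wood,400):print(n,b[0],tob(np.array(b[1])/1000).tolist(),b[2],b[3])
E
python3 -c "
from h import *;st();look('scene','pics/s2.png')"
```

```text
t 7.35 board xy [-75.8  15.6] z 0.1899 toolx deg 172.88 tilt 0.001 0.0124 F [-0.4  0.2  0.7] w 0.0853
scene [200, 200, 29, 54, 856] [[-131.4, -206.0], [-106.6, -274.2], [74.0, -208.2], [49.2, -140.1]] [192.3  72.5] 13.0
scene [254, 223, 88, 36, 1650] [[-61.4, -96.3], [11.7, -94.7], [7.1, 114.0], [-66.1, 112.3]] [208.7  73.2] 84.2
scene [219, 244, 96, 42, 2119] [[29.0, -154.0], [103.5, -154.1], [103.4, 57.5], [29.0, 57.5]] [211.5  74.4] 83.0
scene [200, 283, 134, 29, 1945] [[156.3, -178.2], [225.1, -171.2], [195.8, 116.2], [127.1, 109.2]] [288.9  69.1] 88.8
```

View pics/s2.png

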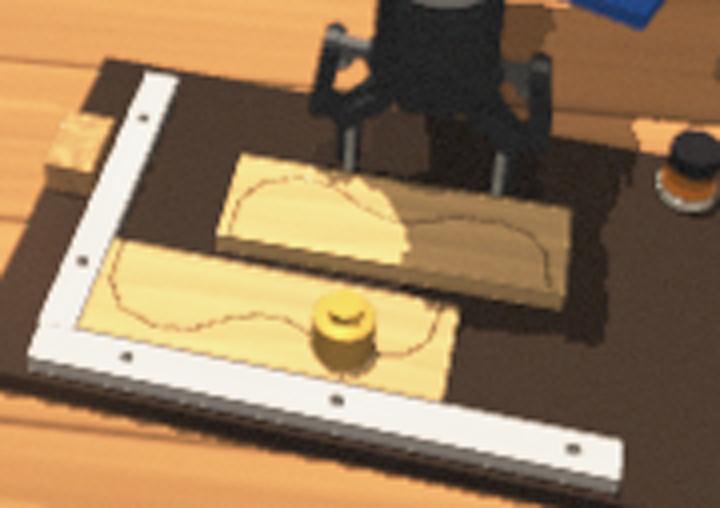

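The picture shows the loose half now nearly parallel, with both fingers on its near edge at crop (350, 170) and (500, 190). The remaining gap is about 24 mm. I'll push another 20 mm and then back off.

Request:
servo_tool([
  [-0.2,0,0,0],
  [-0.2,0,0,0],
  [-0.15,0,0,0],
  [-0.12,0,0,0],
  [0,0,0,0],
])

```text
time: 7.9
eef_pos: [0.5434, 0.0909, 0.1899]
tcp_rot: [0.001, 0.062, 0.998, 0.013]
wrist_force: [-0.4, 1.2, 0.2]
width: 0.0854
finger_force: 0.0
```

Request:
servo_tool([
  [0.5,0,0,0],
  [0.5,0,0,0],
  [0,0,-1,0],
  [0,0,-1,0],
  [0,0,-1,0],
  [0,0,0,0],
], hand=0)

```text
time: 8.5
eef_pos: [0.5145, 0.0925, 0.2837]
tcp_rot: [0.004, 0.062, 0.998, 0.013]
wrist_force: [0.4, -0.1, 0.3]
width: 0.0
finger_force: 0.0
```

```bash
python3 -c "
from h import *;st();look('scene','pics/s3.png')"
```

```text
t 8.5 board xy [-85.4  13.6] z 0.2837 toolx deg 172.92 tilt 0.0036 0.0129 F [ 0.4 -0.1  0.3] w 0.0
scene [200, 200, 29, 54, 857] [[-131.4, -206.0], [-106.6, -274.2], [74.0, -208.2], [49.2, -140.1]] [192.3  72.5] 13.0
scene [233, 200, 78, 14, 516] [[-173.9, -188.7], [-125.7, -187.5], [-131.0, 21.0], [-179.2, 19.8]] [208.5  48.2] 84.4
scene [219, 227, 123, 59, 3916] [[-47.0, -153.9], [103.3, -154.1], [103.6, 112.4], [-46.7, 112.5]] [266.5 150.3] 82.9
scene [200, 283, 135, 29, 1942] [[154.5, -178.2], [223.3, -178.1], [223.5, 114.1], [154.7, 114.1]] [292.3  68.8] 82.9
```

View pics/s3.png

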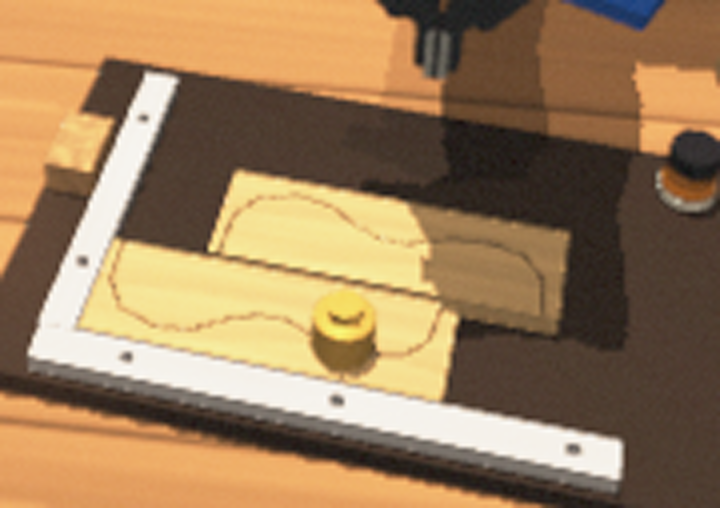

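The halves are now nearly closed (gap line at crop (210–455, 250–310)), and the loose half is about 58 mm short of the end stop. I'll bring the shut fingers round to its left end.

Request:
servo_tool([
  [0,0.875,0,0],
  [0,0.875,0,0],
  [0,0.875,0,0],
  [0,0.875,0,0],
  [0,0.875,0,0],
  [-0.83,0,0,0],
  [-0.83,0,0,0],
  [-0.83,0,0,0],
])

```text
time: 9.35
eef_pos: [0.6036, 0.2137, 0.2816]
tcp_rot: [-0.001, 0.061, 0.998, 0.012]
wrist_force: [0.2, -0.1, -0.7]
width: -0.0001
finger_force: 0.0
```

Request:
servo_tool([
  [0,0,0.8,0],
  [0,0,0.8,0],
  [0,0,0.7,0],
  [0,0,0.3,0],
  [0,0,0,0],
])

```text
time: 9.85
eef_pos: [0.6025, 0.2152, 0.203]
tcp_rot: [-0.001, 0.062, 0.998, 0.012]
wrist_force: [-0.3, 0.5, 0.2]
width: -0.0001
finger_force: 0.0
```

```bash
python3 -c "
from h import *;st();look('scene','pics/s4.png')"
```

```text
t 9.85 board xy [-13.2 146.2] z 0.203 toolx deg 172.91 tilt -0.0015 0.0121 F [-0.3  0.5  0.2] w -0.0001
scene [200, 200, 29, 54, 858] [[-131.4, -206.0], [-106.6, -274.2], [74.0, -208.2], [49.2, -140.1]] [192.3  72.5] 13.0
scene [233, 200, 98, 18, 832] [[-191.1, -188.4], [-126.3, -187.5], [-129.8, 76.6], [-194.5, 75.7]] [264.1  64.8] 83.7
scene [219, 227, 124, 59, 4066] [[-46.9, -153.9], [103.4, -154.1], [103.6, 114.8], [-46.8, 114.9]] [268.9 150.3] 82.9
scene [200, 283, 134, 29, 1944] [[156.3, -178.2], [225.1, -171.2], [195.8, 116.2], [127.1, 109.2]] [288.9  69.1] 88.8
```

View pics/s4.png

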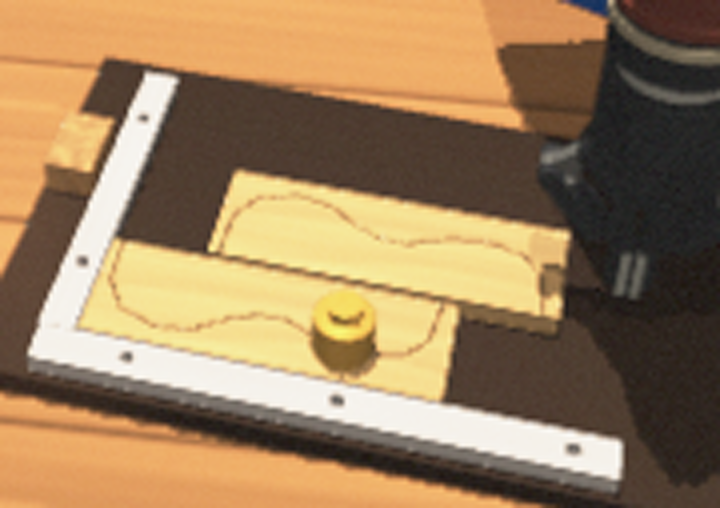

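The shut fingers are at (628, 275) in the crop, beside the loose half's left end (560, 280) and clear of it. I'll lower 5 mm and push toward the end stop.

Request:
servo_tool([
  [0,0,0.15,0],
  [0,-0.4,0,0],
  [0,-0.4,0,0],
  [0,-0.3,0,0],
  [0,-0.3,0,0],
  [0,-0.3,0,0],
  [0,-0.3,0,0],
  [0,-0.2,0,0],
])

```text
time: 10.7
eef_pos: [0.5959, 0.1498, 0.2001]
tcp_rot: [0.001, 0.062, 0.998, 0.014]
wrist_force: [0.7, 6.6, 8.3]
width: 0.0003
finger_force: 4.8
```

Request:
servo_tool([
  [0,-0.1,0,0],
  [0,-0.1,0,0],
  [0,0,0,0],
])

```text
time: 11.0
eef_pos: [0.5952, 0.144, 0.2001]
tcp_rot: [0.002, 0.062, 0.998, 0.014]
wrist_force: [0.3, 5.1, 7.3]
width: 0.0001
finger_force: 4.1
```

```bash
python3 -c "
from h import *;st();look('scene','pics/s5.png')"
```

```text
t 11.0 board xy [-11.6  74.7] z 0.2001 toolx deg 172.92 tilt 0.0015 0.0136 F [0.3 5.1 7.3] w 0.0001
scene [200, 200, 29, 54, 857] [[-131.4, -206.0], [-106.6, -274.2], [74.0, -208.2], [49.2, -140.1]] [192.3  72.5] 13.0
scene [233, 200, 82, 14, 616] [[-186.7, 25.2], [-129.8, -187.6], [-78.8, -174.0], [-135.7, 38.8]] [ 52.7 220.3] 7.9
scene [219, 224, 103, 62, 3937] [[-45.8, -154.1], [103.5, -154.1], [103.4, 66.8], [-45.8, 66.8]] [220.9 149.3] 83.0
scene [200, 283, 134, 29, 1944] [[156.3, -178.2], [225.1, -171.2], [195.8, 116.2], [127.1, 109.2]] [288.9  69.1] 88.8
```

View pics/s5.png

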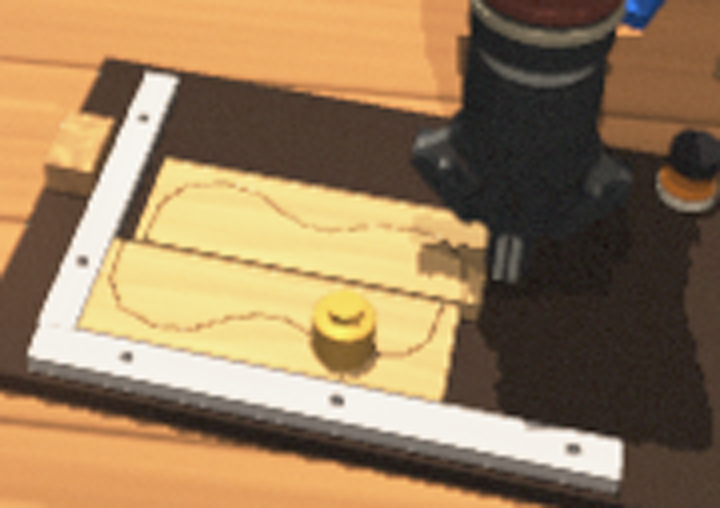

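The loose half is sliding along the joint and has about 10 mm left to the stop (crop (150–175, 240)). The fingers graze the board (7 N upward), so I'll raise 2 mm and go on slowly.

Request:
servo_tool([
  [0,0,-0.08,0],
  [0,-0.1,0,0],
  [0,-0.1,0,0],
  [0,-0.07,0,0],
  [0,0,0,0],
])

```text
time: 11.55
eef_pos: [0.5935, 0.1357, 0.2011]
tcp_rot: [0.0, 0.062, 0.998, 0.013]
wrist_force: [0.5, 2.1, 4.7]
width: 0.0001
finger_force: 2.7
```

Request:
servo_tool([
  [0,-0.04,0,0],
  [0,0,0,0],
])

```text
time: 11.75
eef_pos: [0.5935, 0.1349, 0.2011]
tcp_rot: [0.0, 0.062, 0.998, 0.013]
wrist_force: [0.2, 4.1, 5.3]
width: -0.0001
finger_force: 3.3
```

```bash
python3 -c "
from h import *;st();look('scene')"
```

```text
t 11.75 board xy [-12.3  65.4] z 0.2011 toolx deg 172.91 tilt 0.0004 0.0128 F [0.2 4.1 5.3] w -0.0001
scene [200, 200, 29, 54, 857] [[-131.4, -206.0], [-106.6, -274.2], [74.0, -208.2], [49.2, -140.1]] [192.3  72.5] 13.0
scene [233, 200, 79, 14, 562] [[-184.9, 18.7], [-129.8, -187.6], [-78.8, -174.0], [-134.0, 32.4]] [ 52.7 213.6] 7.9
scene [219, 224, 99, 62, 3886] [[-46.1, -153.8], [103.2, -154.1], [103.5, 57.3], [-45.6, 57.6]] [211.5 149.2] 82.8
scene [200, 283, 135, 29, 1943] [[155.0, -178.1], [223.3, -178.0], [223.0, 114.2], [154.7, 114.1]] [292.3  68.3] 83.0
```

Request:
servo_tool([
  [0,-0.04,0,0],
  [0,0,0,0],
])

```text
time: 12.0
eef_pos: [0.5933, 0.1338, 0.2011]
tcp_rot: [0.0, 0.062, 0.998, 0.013]
wrist_force: [0.1, 5.3, 5.6]
width: -0.0002
finger_force: 3.4
```

Request:
servo_tool([
  [0,-0.04,0,0],
  [0,0,0,0],
])

```text
time: 12.2
eef_pos: [0.5932, 0.1327, 0.2011]
tcp_rot: [0.0, 0.062, 0.998, 0.013]
wrist_force: [-0.3, 4.2, 6.0]
width: 0.0001
finger_force: 3.5
```

Still sliding, with no rise in force yet. I'll keep going in small steps.

Request:
servo_tool([
  [0,-0.05,0,0],
  [0,0,0,0],
])

```text
time: 12.4
eef_pos: [0.5931, 0.1312, 0.2011]
tcp_rot: [0.001, 0.062, 0.998, 0.013]
wrist_force: [1.0, 3.5, 5.9]
width: 0.0003
finger_force: 3.6
```

Request:
servo_tool([
  [0,-0.05,0,0],
  [0,0,0,0],
])

```text
time: 12.6
eef_pos: [0.5929, 0.1297, 0.2011]
tcp_rot: [0.001, 0.062, 0.998, 0.013]
wrist_force: [0.7, 5.4, 5.8]
width: -0.0001
finger_force: 3.8
```

```bash
python3 -c "
from h import *;st();look('scene')"
```

```text
t 12.6 board xy [-12.2  60.2] z 0.2011 toolx deg 172.93 tilt 0.0005 0.013 F [0.7 5.4 5.8] w -0.0001
scene [200, 200, 29, 54, 858] [[-131.4, -206.0], [-106.6, -274.2], [74.0, -208.2], [49.2, -140.1]] [192.3  72.5] 13.0
scene [233, 200, 76, 13, 531] [[-182.8, 10.7], [-129.8, -187.6], [-82.7, -175.0], [-135.7, 23.4]] [ 48.8 205.4] 7.9
scene [219, 224, 97, 62, 3889] [[-45.7, -154.0], [103.4, -154.1], [103.4, 57.4], [-45.6, 57.5]] [211.5 149.1] 82.9
scene [200, 283, 135, 29, 1945] [[154.5, -178.2], [223.3, -178.1], [223.5, 114.1], [154.7, 114.1]] [292.3  68.8] 82.9
```

```bash
python3 -c "
from h import *
im=read_camera('scene')[215:290,205:345,::-1];cv2.imwrite('pics/s6.png',cv2.resize(im,None,fx=5.5,fy=5.5,interpolation=cv2.INTER_CUBIC))"
```

```text
(no output)
```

View pics/s6.png

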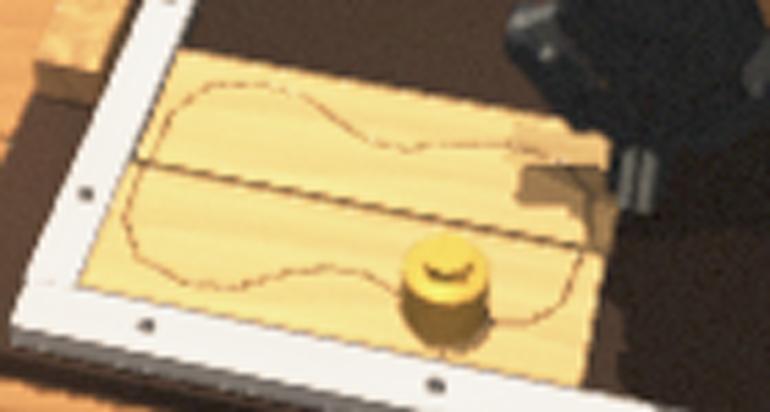

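The right end is almost at the stop (crop (140–180, 50–160)). The left end still stands a couple of mm past the far half (610 against 600), and the fingers are properly beside it. I'll continue.

Request:
servo_tool([
  [0,-0.05,0,0],
  [0,0,0,0],
])

```text
time: 12.9
eef_pos: [0.5927, 0.1283, 0.2011]
tcp_rot: [0.001, 0.062, 0.998, 0.013]
wrist_force: [0.8, 4.5, 6.0]
width: 0.0003
finger_force: 3.9
```

Request:
servo_tool([
  [0,-0.05,0,0],
  [0,0,0,0],
])

```text
time: 13.1
eef_pos: [0.5926, 0.1268, 0.2011]
tcp_rot: [0.001, 0.062, 0.998, 0.013]
wrist_force: [0.1, 5.5, 6.3]
width: -0.0
finger_force: 4.0
```

Request:
servo_tool([
  [0,-0.05,0,0],
  [0,0,0,0],
])

```text
time: 13.3
eef_pos: [0.5924, 0.1257, 0.2011]
tcp_rot: [0.001, 0.061, 0.998, 0.014]
wrist_force: [0.8, 8.0, 6.6]
width: 0.0002
finger_force: 5.9
```

Force is rising. One more step to confirm contact.

Request:
servo_tool([
  [0,-0.05,0,0],
  [0,0,0,0],
])

```text
time: 13.5
eef_pos: [0.5923, 0.1251, 0.2011]
tcp_rot: [0.001, 0.061, 0.998, 0.015]
wrist_force: [0.7, 14.0, 4.9]
width: 0.0001
finger_force: 8.5
```

Request:
servo_tool([
  [0,-0.05,0,0],
  [0,0,0,0],
])

```text
time: 13.7
eef_pos: [0.5923, 0.1245, 0.2011]
tcp_rot: [0.001, 0.061, 0.998, 0.016]
wrist_force: [2.3, 19.3, 4.1]
width: 0.0003
finger_force: 11.3
```

The force reached 19 N against the end stop, so that end is seated. I'll back off, rise, open, and come behind the near edge to close the joint.

Request:
servo_tool([
  [0,0.25,0,0],
  [0,0.25,0,0],
  [0,0,-0.9,0],
  [0,0,-0.9,0],
  [0,0,-0.9,0],
  [0.8,0,0,0],
  [0.8,0,0,0],
  [0.8,0,0,0],
])

```text
time: 14.5
eef_pos: [0.5208, 0.1435, 0.2816]
tcp_rot: [-0.0, 0.062, 0.998, 0.012]
wrist_force: [0.2, 0.1, 0.2]
width: 0.0
finger_force: 0.0
```

Request:
servo_tool([
  [0,-0.83,0,0],
  [0,-0.83,0,0],
  [0,-0.83,0,0],
  [0,-0.83,0,0],
  [0,-0.83,0,0],
  [0,0,0,0],
], hand=1)

```text
time: 15.1
eef_pos: [0.506, 0.018, 0.2784]
tcp_rot: [-0.001, 0.063, 0.998, 0.012]
wrist_force: [-0.3, 0.5, -0.3]
width: 0.0847
finger_force: 0.0
```

```bash
python3 -c "
from h import *;st();look('scene')"
```

```text
t 15.1 board xy [-84.7 -61.4] z 0.2784 toolx deg 172.74 tilt -0.0006 0.0119 F [-0.3  0.5 -0.3] w 0.0847
scene [200, 200, 29, 54, 859] [[-131.4, -206.0], [-106.6, -274.2], [74.0, -208.2], [49.2, -140.1]] [192.3  72.5] 13.0
scene [343, 202, 37, 22, 575] [[-206.0, 109.5], [-129.5, 108.4], [-128.2, 201.4], [-204.7, 202.5]] [93.  76.5] 82.1
scene [219, 223, 98, 63, 3833] [[-45.6, -155.2], [103.5, -155.0], [103.2, 57.5], [-45.8, 57.4]] [212.5 149. ] 83.0
scene [200, 283, 135, 29, 1943] [[155.0, -178.1], [223.3, -178.0], [223.0, 114.2], [154.7, 114.1]] [292.3  68.3] 83.0
```

Request:
servo_tool([
  [0,0.2,0.9,0],
  [0,0,0.9,0],
  [0,0,0.8,0],
  [0,0,0.3,0],
  [-0.3,0,0,0],
  [-0.3,0,0,0],
  [-0.2,0,0,0],
  [0,0,0,0],
])

```text
time: 15.95
eef_pos: [0.5331, 0.0252, 0.1931]
tcp_rot: [0.002, 0.062, 0.998, 0.013]
wrist_force: [0.3, 0.2, 0.1]
width: 0.0855
finger_force: 0.0
```

Request:
servo_tool([
  [-0.07,0,0,0],
  [0,0,0,0],
])

```text
time: 16.15
eef_pos: [0.5336, 0.0251, 0.1924]
tcp_rot: [0.0, 0.062, 0.998, 0.013]
wrist_force: [-0.6, -0.5, 0.4]
width: 0.0853
finger_force: 0.0
```

Request:
servo_tool([
  [-0.07,0,0,0],
  [0,0,0,0],
])

```text
time: 16.35
eef_pos: [0.5356, 0.0249, 0.1922]
tcp_rot: [0.0, 0.062, 0.998, 0.013]
wrist_force: [1.3, -0.6, 0.5]
width: 0.0854
finger_force: 0.0
```

Request:
servo_tool([
  [-0.06,0,0,0],
  [0,0,0,0],
])

```text
time: 16.55
eef_pos: [0.5372, 0.0247, 0.192]
tcp_rot: [-0.0, 0.062, 0.998, 0.013]
wrist_force: [-1.4, -0.7, 0.4]
width: 0.0853
finger_force: 0.2
```

```bash
python3 -c "
from h import *;st()"
```

```text
t 16.55 board xy [-54.5 -50.9] z 0.192 toolx deg 172.9 tilt -0.0 0.0126 F [-1.4 -0.7  0.4] w 0.0853
```

Request:
servo_tool([
  [-0.05,0,0,0],
  [0,0,0,0],
])

```text
time: 16.75
eef_pos: [0.5385, 0.0245, 0.1919]
tcp_rot: [-0.0, 0.062, 0.998, 0.013]
wrist_force: [-2.2, 0.2, 0.5]
width: 0.085
finger_force: 1.1
```

Request:
servo_tool([
  [-0.05,0,0,0],
  [0,0,0,0],
])

```text
time: 16.95
eef_pos: [0.5404, 0.0243, 0.192]
tcp_rot: [0.0, 0.062, 0.998, 0.013]
wrist_force: [-2.4, 0.2, -0.7]
width: 0.0853
finger_force: 0.8
```

Request:
servo_tool([
  [-0.05,0,0,0],
  [0,0,0,0],
])

```text
time: 17.15
eef_pos: [0.5416, 0.0242, 0.1919]
tcp_rot: [-0.0, 0.062, 0.998, 0.013]
wrist_force: [-3.2, 0.1, 0.8]
width: 0.0852
finger_force: 1.7
```

Request:
servo_tool([
  [-0.05,0,0,0],
  [0,0,0,0],
])

```text
time: 17.35
eef_pos: [0.5423, 0.0242, 0.1917]
tcp_rot: [-0.001, 0.062, 0.998, 0.013]
wrist_force: [-7.2, 2.4, 3.6]
width: 0.0853
finger_force: 3.6
```

Request:
servo_tool([
  [-0.05,0,0,0],
  [0,0,0,0],
])

```text
time: 17.55
eef_pos: [0.5429, 0.0242, 0.1916]
tcp_rot: [-0.002, 0.062, 0.998, 0.013]
wrist_force: [-11.9, 2.5, 6.6]
width: 0.0851
finger_force: 5.8
```

Request:
servo_tool([
  [-0.05,0,0,0],
  [0,0,0,0],
])

```text
time: 17.75
eef_pos: [0.5435, 0.0241, 0.1915]
tcp_rot: [-0.003, 0.062, 0.998, 0.013]
wrist_force: [-15.6, 3.5, 11.5]
width: 0.0852
finger_force: 8.5
```

Request:
servo_tool([
  [-0.05,0,0,0],
  [0,0,0,0],
])

```text
time: 17.95
eef_pos: [0.544, 0.0241, 0.1913]
tcp_rot: [-0.005, 0.062, 0.998, 0.013]
wrist_force: [-20.7, 2.6, 14.9]
width: 0.0851
finger_force: 11.4
```

```bash
python3 -c "
from h import *;st();look('scene')
im=read_camera('scene')[215:290,205:345,::-1];cv2.imwrite('pics/s7.png',cv2.resize(im,None,fx=5.5,fy=5.5,interpolation=cv2.INTER_CUBIC))"
```

```text
t 17.95 board xy [-47.8 -50.7] z 0.1913 toolx deg 172.88 tilt -0.0046 0.013 F [-20.7   2.6  14.9] w 0.0851
scene [200, 200, 29, 54, 856] [[-131.4, -206.0], [-106.6, -274.2], [74.0, -208.2], [49.2, -140.1]] [192.3  72.5] 13.0
scene [219, 225, 98, 61, 3688] [[-40.5, -154.8], [103.5, -154.8], [103.4, 57.5], [-40.6, 57.5]] [212.3 144. ] 83.0
scene [200, 283, 135, 29, 1946] [[154.5, -178.2], [223.3, -178.1], [223.5, 114.1], [154.7, 114.1]] [292.3  68.8] 82.9
```

View pics/s7.png

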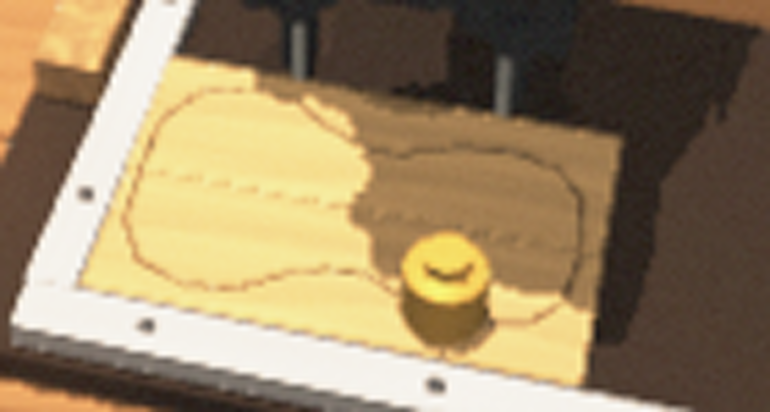

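The joint is closed along its whole length (the line from (150, 175) to (580, 245) shows no dark gap). The slabs are flush at the left, at (620, 150)–(585, 380), and against the stop at the right. I'll withdraw the hand.

Request:
servo_tool([
  [0.1,0,0,0],
  [0.2,0,0,0],
  [0.5,0,0,0],
  [0.5,0,0,0],
  [0,0,-1,0],
  [0,0,-1,0],
  [0,0,-1,0],
  [0,0,0,0],
])

```text
time: 18.85
eef_pos: [0.511, 0.0257, 0.286]
tcp_rot: [0.004, 0.062, 0.998, 0.012]
wrist_force: [0.2, 0.3, -0.2]
width: 0.0855
finger_force: 0.0
```

```bash
python3 -c "
from h import *;st();look('scene')
im=read_camera('scene')[215:290,205:345,::-1];cv2.imwrite('pics/s8.png',cv2.resize(im,None,fx=5.5,fy=5.5,interpolation=cv2.INTER_CUBIC))"
```

```text
t 18.85 board xy [-80.7 -53.1] z 0.286 toolx deg 172.92 tilt 0.0044 0.0124 F [ 0.2  0.3 -0.2] w 0.0855
scene [200, 200, 29, 54, 856] [[-131.4, -206.0], [-106.6, -274.2], [74.0, -208.2], [49.2, -140.1]] [192.3  72.5] 13.0
scene [344, 201, 36, 23, 587] [[-209.5, 114.2], [-129.7, 112.3], [-127.7, 201.2], [-207.5, 203.0]] [88.8 79.9] 81.6
scene [219, 225, 98, 61, 3805] [[-40.9, -154.9], [103.5, -154.8], [103.4, 57.5], [-41.0, 57.5]] [212.3 144.4] 83.0
scene [200, 283, 135, 29, 1946] [[154.5, -178.2], [223.3, -178.1], [223.5, 114.1], [154.7, 114.1]] [292.3  68.8] 82.9
```

View pics/s8.png

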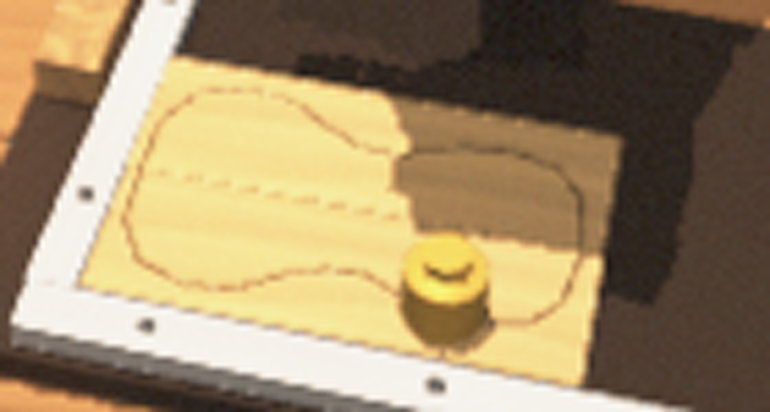

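The joint is still closed, the outline is continuous across it and the hand is clear. Handing in.

```bash
python3 -c "
from workcell import workorder;print(workorder.job_done())"
```

```text
the job is handed in; nothing more can be done
None
```

I pushed the loose half against the far half and the end stop, drew the hand clear, and handed the job in at about 19 s; the last picture showed no gap in the joint, but no verdict came back.

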